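Bit cases back on edge in the toolbox

ROBOT

A 7-joint arm with a two-finger parallel gripper is mounted at the origin on the work surface. World frame = base frame: x ahead of the robot, y to its left, z up, the work surface at z = 0. Lengths are in m, angles in rad, forces in N, time in s.
With the tool pointing down it reaches from about 0.4 to 0.9 m from the base axis. Payload 5.5 kg.
Tool frame: the origin (TCP) lies at the very end of the fingers, on their centre line; the grasp point (between the pads) lies 19 mm behind it (r.tcp_to_grasp is the distance from the TCP to the grasp point, in m); z points along the fingers, y is the line along which they close (so a half turn about z gives the same grasp; the last joint's range is limited). The gripper opens to 92 mm and grips with 3 to 60 N. Pads are 19 mm wide; open, the fingers measure 130 mm over their backs; the gripper's body (75 mm by 190 mm) begins 47 mm behind the grasp point.
Start: joints at [1.515, 0.501, -0.427, 1.55, 0.221, 1.138, -0.21], TCP at [0.204, -0.617, 0.227] pointing down, gripper open.
Joint ranges: [-2.88, 2.88], [-0.31, 2.03], [-1.54, 1.56], [0.2, 2.42], [-1.41, 4.55], [0.19, 2.02], [-2.57, 2.57]. Speed limits (rad/s): [2.57, 2.57, 3.14, 3.14, 3.14, 3.14, 3.14].

INTERFACE

Orientations are given as a unit quaternion [w, x, y, z].
In Python, from workcell import r gives the robot as it stands.
- The arm moves only by the shell command python3 -m pendant 'ROWS' [OPENING] [FORCE]. ROWS is JSON, a list of rows, each a list of 4 numbers: the shift along the tool's x, y, z as a fraction of full scale, then the turn about the tool's z as a fraction of full scale. In form: [[tx, ty, tz, roll], ...]. A call has exactly 5 rows; each row shifts and turns the commanded pose from where the row before left it, along the tool's axes as they then stand; what a row does not reach is not made up. Full scale, the value 1, is 30 mm for a shift and 4 degrees for a turn. A row lasts 1/12 s, in which the tool goes at most 41.7 mm and 7.16 degrees, less where a joint would pass 70% of its speed; a pose out of reach is approached as far as the arm can. A call with a number of a shift or a turn outside -1 to 1 is refused whole. A call with a gripper value outside its range is refused whole. OPENING is the opening, from 0 (shut) to 1 (fully open), set as the call begins (- or left out, the last holds). The fingers move at their own pace and stop on an object; FORCE is the grip in N (left out, the last holds). Time passes only in rows, so rows that do not move let the fingers close, or fill a call up. It gives the time, the measured TCP pose, the force, the opening and the grip force at its end, in the units of the state.
- r.get_obs(): the state, without advancing time (a new reading comes with each control period).
- r.camera(name): name is "scene" or "top"; returns a dict with "color" (420x560x3 uint8, red, green, blue), "intrinsics" (3x3 intrinsics, pixels), "k1" (the pictures are not rectified: a ray, as slopes to the right and down, at radius r is drawn at 1 + k1 r^2 times it, then the intrinsics apply), "rvec" (rotation vector, rad) and "tvec" (3), from world to camera coordinates, as OpenCV has them. Camera axes: x right, y down, z forward; pixel columns grow to the right and rows downward; lengths in m; the calibration is good to about 2 mm. A picture is of the moment at which its call begins. There is no depth.
- r.job_done(): hands the job in; it is judged then, once.
The state is a dict: "clock": time; "qpos": joint angles; "joint_velocities": joint speeds; "effort": joint torques, N m; "tcp_pos": TCP position; "orientation": TCP orientation; "force": force on the tool from outside, world axes, zero at the start; "wrist_torque": the same for the moment, N m; "width": opening from 0.0 (shut) to 1.0 (fully open); "gripper_force": force on a finger pad.
Only numpy, scipy, OpenCV 4.12 (cv2) and the standard library are available. Lean on these libraries where they do the work, as an engineer would, in place of code of your own. Each camera call takes 0.05 s, during which the arm holds its last target. There are 200 camera calls.

TASK

Put the two black bit cases away in the toolbox: stand each upright on its long thin edge on the floor of the bay, the larger one in the half by the end wall and the smaller one in the half by the bulkhead, set down and not dropped in. Then slide the tray fully shut over them, and leave everything else where it is.

Things in the scene. Friction and masses are not known exactly. Their poses are not given: they have to be found in the camera images.
- case_large: the larger black plastic bit case (ribbed faces, two grey latches on the top edge), flat closed box 140 long x 90 high x 26 mm thick. Starts leaning on a drainer, 28 deg from upright, top edge towards the robot. Origin: centre of the 140 x 26 thin edge it rests on; x across the 26 mm (away from the drainer's slats), y along the 140 mm, z up the 90 mm to the free top edge
- case_small: the smaller black plastic bit case (ribbed faces, two grey latches on the top edge), flat closed box 110 long x 80 high x 26 mm thick. Starts leaning on a drainer, 28 deg from upright, top edge towards the robot. Origin: centre of the 110 x 26 thin edge it rests on; x across the 26 mm (away from the drainer's slats), y along the 110 mm, z up the 80 mm to the free top edge
- case_large_mid (a point): centre of the larger case
- case_small_mid (a point): centre of the smaller case
- toolbox: open-topped grey plastic toolbox, fixed, 348 (x) x 188 (y) x 125 mm high, walls 4, floor 6 mm. Origin: centre of its underside, z up, x along its length. Its -x half is the bay: x from -170 (end wall) to -2 mm (bulkhead, 92 high), y from -90 to 90. The +x half is another compartment with tools. A sliding tray runs on top
- bay_floor (a point): centre of the bay's floor, 6 mm above the table, 85 mm to the toolbox's -x from its centre. Runners for the tray, 6 mm wide, 100 mm high, line both long walls, so the way into the bay is 168 mm wide (along the toolbox's y)
- tray (a joint): slide of the grey tray along the toolbox's +x, m: 0 = fully shut over the bay, 0.170 = fully open; at q the bay is uncovered for q m from the end wall. Friction about 2 N; stays where left; may start only half open. Tray 168 mm long, underside 101 and rim 125 mm above the table: it passes over the standing cases
- tray_grip (a point): grip point of the tray's handle, an upright plate 12 mm thick (along the toolbox's x), 90 wide, its top 155 mm above the table (30 above the tray's rim) and 10 above this point; 62 mm from the tray's bay-side edge
- drainer_a: fixed sloping steel drainer under the larger case, 120 mm wide: two slats 52 long at y = -45 and 45, 28 deg from upright, top towards its -x, and a ledge square to them 36 deep. Origin: on the table; the corner of slats and ledge is at x = 50, 22 mm up. The case reaches beyond the slats, so fingers fit on both faces
- drainer_b: the same kind of drainer, under the smaller case
- sugar_bowl: lidded white ceramic sugar bowl, 92 mm across, 90 high; a bystander, origin at its underside
- mug: blue-glazed ceramic mug, 80 mm across, 90 high, handle to its +y; a bystander, origin at its underside
- glass: clear drinking glass, 64 mm across, 100 high, stands on the robot side of a drainer, beside the way to the case; a bystander, origin at its underside
- opener: flat steel bottle opener, 110 mm long, 6 mm high, lying flat; a bystander, origin at its underside
- spoon: steel measuring spoon, 120 mm long, lying flat; a bystander, origin at its underside
Not all that is in view belongs to the job. Leave any turquoise or yellow look-alike of the case_large alone. What is shaped like the case_small but red is not meant.

How it is judged:
By the outcome, as a careful person would: the job done as asked, in the order asked, and still so for the second after the job is handed in, with the robot touching nothing.
It also fails if it takes over 72 s, if anything falls off the work surface, if the arm or the gripper's body presses on something with over 40 N, if the wrist force passes 120 N, or if a joint passes its speed limit or range.

## Working session

There is one attempt and no reset: what is moved stays moved. The work goes in short steps, Python scripts to look and compute and a shell command to move; the robot and the scene stay as the last step left them, time stands still between calls to the robot, and variables do not carry over. Pictures are saved under pics/ and viewed, at most 10 in all, crops included, and the job is handed in when it is done.

```bash
mkdir -p pics; cat > h.py <<'E'
import numpy as np,cv2
from workcell import r
def cam(n):
    c=r.camera(n); return c
def ray(c,u,v):
    K=np.array(c["intrinsics"]);x=(u-K[0,2])/K[0,0];y=(v-K[1,2])/K[1,1]
    d=np.hypot(x,y);q=d
    for _ in range(30): q=d/(1+c["k1"]*q*q)
    s=q/d if d>0 else 1
    R=cv2.Rodrigues(np.array(c["rvec"],float))[0];t=np.array(c["tvec"],float).ravel()
    return -R.T@t, R.T@np.array([x*s,y*s,1])
def plane(c,u,v,z):
    o,d=ray(c,u,v);return o+d*(z-o[2])/d[2]
def tri(c1,p1,c2,p2):
    o1,d1=ray(c1,*p1);o2,d2=ray(c2,*p2)
    s=np.linalg.lstsq(np.c_[d1,-d2],o2-o1,rcond=None)[0]
    a=o1+d1*s[0];b=o2+d2*s[1];return (a+b)/2,np.linalg.norm(a-b)
def proj(c,P):
    R=cv2.Rodrigues(np.array(c["rvec"],float))[0];p=R@np.array(P,float)+np.array(c["tvec"]).ravel()
    x,y=p[:2]/p[2];f=1+c["k1"]*(x*x+y*y);K=np.array(c["intrinsics"])
    return np.array([K[0,0]*x*f+K[0,2],K[1,1]*y*f+K[1,2]])
E
python3 - <<'E'
from h import *
import pickle
for n in("scene","top"):
    c=cam(n);pickle.dump(c,open(n+".pkl","wb"));cv2.imwrite(f"pics/{n}0.png",cv2.resize(c["color"][:,:,::-1],(800,600),interpolation=cv2.INTER_CUBIC))
    print(n,c["intrinsics"],c["k1"],ray(c,280,210))
print(r.get_obs(),r.tcp_to_grasp)
E
```

```text
scene [[516.14335811   0.         273.08567969]
 [  0.         516.14335811 210.27696829]
 [  0.           0.           1.        ]] -0.10509421248428642 (array([0.86433624, 0.58945092, 1.28943602]), array([-0.25214267, -0.44196715, -0.86096972]))
top [[451.61595997   0.         283.22873585]
 [  0.         451.61595997 207.62742714]
 [  0.           0.           1.        ]] -0.004207156337325852 (array([ 0.2501107 , -0.03259405,  1.4829338 ]), array([ 0.19209255,  0.03181725, -0.98090103]))
{'clock': 0.1, 'qpos': array([ 1.51521188,  0.50176021, -0.42681893,  1.55132963,  0.22080927,
        1.13829284, -0.21027788]), 'joint_velocities': array([ 0.00025267, -0.00091754, -0.00248044, -0.00444405, -0.00060059,
       -0.00058237,  0.0020971 ]), 'effort': array([-1.05220161e-02, -5.67862773e+01, -5.83856776e+00, -2.79915833e+01,
       -6.91162515e-02,  2.40703637e-02,  7.91812090e-05]), 'tcp_pos': array([ 0.20349094, -0.61667155,  0.22578583]), 'orientation': array([-8.60590085e-04,  9.87317113e-01,  1.58758200e-01, -1.06392157e-04]), 'force': array([-0.28866332,  0.56183189,  0.44746906]), 'wrist_torque': array([ 0.02900344, -0.00610525, -0.00512174]), 'gripper_force': 0.0, 'width': 1.001982907866357} 0.0188
```

View pics/scene0.png

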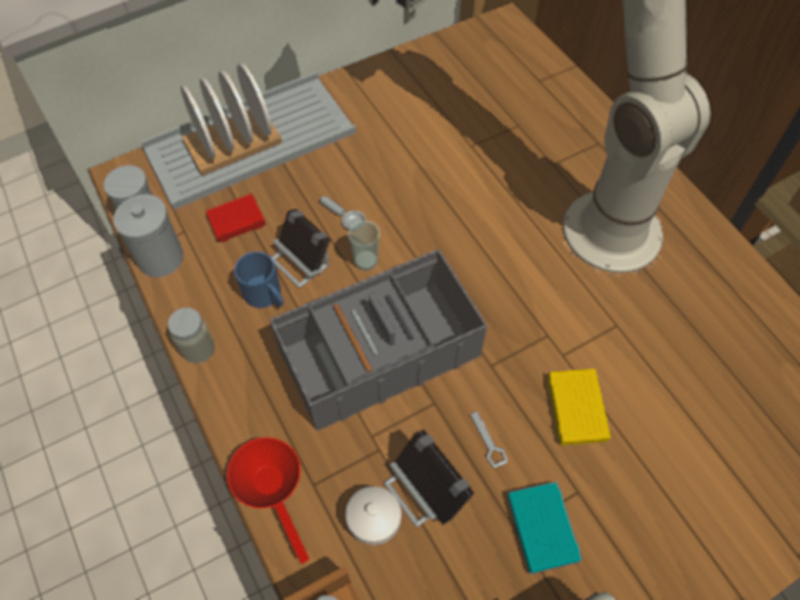

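View pics/top0.png

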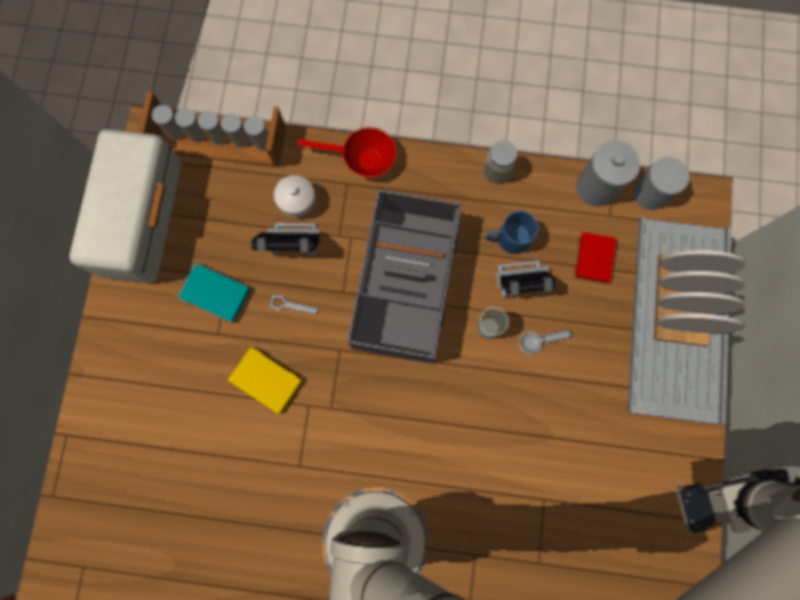

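The scene view shows the black cases at scene px (430,477) (larger) and (303,240) (smaller); in the top view they are at (287,240) and (525,282). The toolbox is centred at top px (407,275) with its tray half open. Look-alikes in the top view are turquoise (215,293), yellow (265,380) and red (597,257), and I'll leave those alone. Next is one close crop to check this.

```bash
python3 - <<'E'
from h import *
import pickle
s=pickle.load(open("scene.pkl","rb"))["color"][:,:,::-1];t=pickle.load(open("top.pkl","rb"))["color"][:,:,::-1]
def cr(im,x,y,w,h):return cv2.resize(im[y:y+h,x:x+w],(400,300),interpolation=cv2.INTER_CUBIC)
a=np.hstack([cr(t,213,130,160,120),cr(s,185,172,160,120)])
b=np.hstack([cr(t,165,140,80,60),cr(t,330,175,80,60)])
cv2.imwrite("pics/c1.png",np.vstack([a,b]))
b=np.vstack([np.hstack([cr(s,265,295,80,60),cr(s,180,140,80,60)])])
cv2.imwrite("pics/c2.png",b)
E
```

```text
(no output)
```

View pics/c1.png

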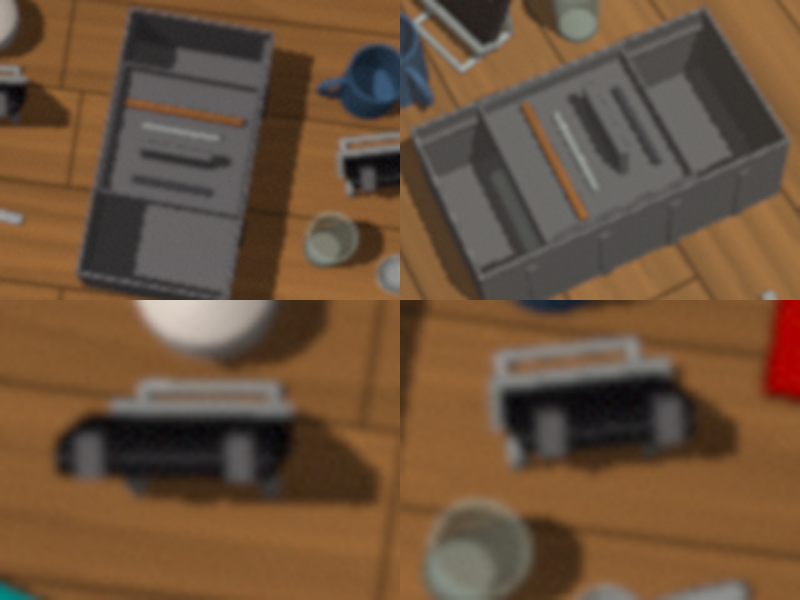

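View pics/c2.png

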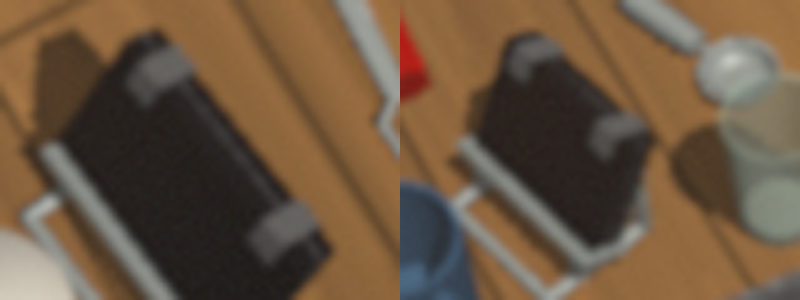

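The crops confirm the black cases are the right ones. The upright handle plate is at top px about (286,193), nearer the robot-side edge of the tray. The tools lie in the far compartment, so the bay is the robot-side end.

```bash
python3 - <<'E'
from h import *
import pickle
T=pickle.load(open("top.pkl","rb"));S=pickle.load(open("scene.pkl","rb"))
np.set_printoptions(precision=4,suppress=True)
tc=[(264.2,134),(321.8,143.2),(304.2,250),(244.2,241.2)]
P=[plane(T,u,v,.125)for u,v in tc]
print("rim",*P);print([np.linalg.norm(P[i]-P[i-1]) for i in range(4)])
o=(185,172);sc=[(13,130),(303,10),(388,140),(80,305)]
Q=[plane(S,o[0]+a/2.5,o[1]+b/2.5,.125)for a,b in sc];print("rimS",*Q)
# handle candidates
f=lambda a,b:(213+a/2.5,130+b/2.5)
g=lambda a,b:(185+(a-400)/2.5,172+b/2.5)
for n,t,s in(("dark1 L",(142,153),(622,170)),("dark1 R",(230,160),(572,96)),("dark2 L",(133,180),(660,163)),("dark2 R",(212,192),(615,90))):
    print(n,*tri(T,f(*t),S,g(*s)),plane(T,*f(*t),.155),plane(S,*g(*s),.155))
for nm,x,y,w,h,z in(("large",172,155,58,25,.1015),("small",345,182,50,30,.0926)):
    im=T["color"].astype(int);m=np.zeros(im.shape[:2],np.uint8)
    sub=im[y:y+h,x:x+w];m[y:y+h,x:x+w]=((sub.max(2)<110)&(sub.max(2)-sub.min(2)<22))
    k,l,st,ce=cv2.connectedComponentsWithStats(m);b=1+st[1:,4].argmax();m=(l==b)
    ys,xs=np.where(m);print(nm,st[b])
    lo=[(c,ys[xs==c].max()+.5) for c in range(xs.min(),xs.max()+1)];print(lo[::3],"up",[ys[xs==c].min()-.5 for c in range(xs.min(),xs.max()+1)][::3])
    vx,vy,x0,y0=cv2.fitLine(np.array(lo[4:-4],np.float32),cv2.DIST_HUBER,0,.01,.01).ravel()
    E=[plane(T,c,y0+(c-x0)*vy/vx,z) for c in(xs.min()-.5,xs.max()+.5)];print("edge",E,np.linalg.norm(E[0]-E[1]))
for nm,p,q,z in(("large",(295,302),(330,344),.1015),):print(nm,plane(S,*p,z),plane(S,*q,z))
h=lambda a,b:(180+(a-400)/5,140+b/5)
print("small",plane(S,*h(525,32),.0926),plane(S,*h(652,140),.0926))
E
```

```text
rim [0.7534 0.0933 0.125 ] [ 0.7465 -0.0915  0.125 ] [ 0.4037 -0.0768  0.125 ] [0.4067 0.1062 0.125 ]
[np.float64(0.34692637167839274), np.float64(0.18489534743501793), np.float64(0.3431438272648841), np.float64(0.1830781487676786)]
rimS [ 0.7466 -0.0861  0.125 ] [ 0.408  -0.0668  0.125 ] [0.4152 0.1146 0.125 ] [0.7706 0.1212 0.125 ]
dark1 L [0.5756 0.0517 0.1047] 0.00012808125369089094 [0.5636 0.0486 0.155 ] [0.5879 0.0744 0.155 ]
dark1 R [ 0.5797 -0.057   0.0998] 0.0060403341721571805 [ 0.5687 -0.0579  0.155 ] [ 0.5909 -0.0248  0.155 ]
dark2 L [0.5384 0.0603 0.1013] 0.005542791149735173 [0.5291 0.0549 0.155 ] [0.5513 0.0861 0.155 ]
dark2 R [ 0.536  -0.0398  0.1011] 0.005220349789271823 [ 0.5268 -0.0412  0.155 ] [ 0.5492 -0.0094  0.155 ]
large [177 162  47  17 602]
[(177, np.float64(173.5)), (180, np.float64(174.5)), (183, np.float64(174.5)), (186, np.float64(174.5)), (189, np.float64(174.5)), (192, np.float64(177.5)), (195, np.float64(175.5)), (198, np.float64(174.5)), (201, np.float64(174.5)), (204, np.float64(174.5)), (207, np.float64(175.5)), (210, np.float64(175.5)), (213, np.f
[... 663 characters left out ...]
oat64(204.5)), (367, np.float64(204.5)), (370, np.float64(204.5)), (373, np.float64(203.5)), (376, np.float64(203.5)), (379, np.float64(205.5)), (382, np.float64(204.5)), (385, np.float64(203.5)), (388, np.float64(201.5))] up [np.float64(193.5), np.float64(191.5), np.float64(191.5), np.float64(190.5), np.float64(190.5), np.float64(190.5), np.float64(189.5), np.float64(189.5), np.float64(189.5), np.float64(188.5), np.float64(188.5), np.float64(188.5), np.float64(192.5), np.float64(195.5)]
edge [array([ 0.5609, -0.1996,  0.0926]), array([ 0.5887, -0.3234,  0.0926])] 0.12688085579114433
large [0.6125 0.2231 0.1015] [0.5938 0.353  0.1015]
small [ 0.5981 -0.3204  0.0926] [ 0.568  -0.2146  0.0926]
```

```bash
python3 - <<'E'
from h import *
import pickle
T=pickle.load(open("top.pkl","rb"));S=pickle.load(open("scene.pkl","rb"))
np.set_printoptions(precision=4,suppress=True)
f=lambda a,b:(213+a/2.5,130+b/2.5)
g=lambda a,b:(185+(a-400)/2.5,172+b/2.5)
for n,t,s in(("orange L",(124,102),(584,217)),("orange R",(245,122),(525,105)),("white L",(143,125),(596,188)),("white R",(219,138),(557,113)),("dark1 mid",(185,158),(597,130)),
 ("nearedge R",(240,216),(622,52)),("faredge R",(258,92),(480,105))):
    print(n,*tri(T,f(*t),S,g(*s)))
cr=lambda c,x,y,w,h:cv2.resize(c["color"][y:y+h,x:x+w,::-1],(800,int(800*h/w)),interpolation=cv2.INTER_CUBIC)
a=cv2.resize(cr(T,247,150,80,76),(390,370));b=cv2.resize(cr(S,215,180,90,85),(390,370))
k=np.hstack([a,b]);k=cv2.convertScaleAbs(k,alpha=1.6);cv2.imwrite("pics/c3.png",k)
E
```

```text
orange L [0.6364 0.0826 0.112 ] 0.00025669997412320543
orange R [ 0.6297 -0.0696  0.1043] 0.006581726291439377
white L [0.6102 0.0562 0.1062] 0.002856723071656599
white R [ 0.6047 -0.0405  0.109 ] 0.0037237881715465855
dark1 mid [ 0.5758 -0.0025  0.1052] 0.0005601939040591309
nearedge R [ 0.5083 -0.0769  0.1056] 0.00821724366166324
faredge R [ 0.6707 -0.0836  0.1156] 0.001458271453266137
```

View pics/c3.png

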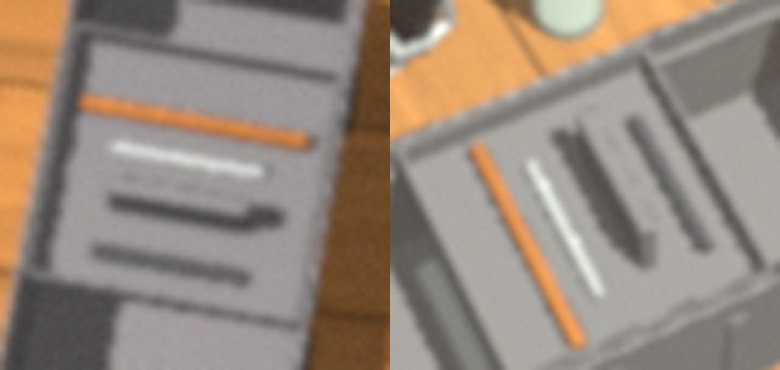

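```bash
python3 - <<'E'
from h import *
import pickle
T=pickle.load(open("top.pkl","rb"));S=pickle.load(open("scene.pkl","rb"))
np.set_printoptions(precision=4,suppress=True)
print("handle",*tri(T,(287,190),S,(268.1,220.2)),plane(T,287,190,.155),plane(S,268.1,220.2,.155))
L=lambda a,b:(165+a/5,140+(b-300)/5);M=lambda a,b:(330+(a-400)/5,175+(b-300)/5)
l=lambda a,b:(265+a/5,295+b/5);m=lambda a,b:(180+(a-400)/5,140+b/5)
for n,A,B in(("large",[(L(90,452),l(285,232)),(L(240,458),l(162,74))],0),("small",[(M(552,430),m(620,135)),(M(670,418),m(537,58))],0)):
    q=[tri(T,*[a][0:1],S,b) for a,b in A];print(n,*q,np.degrees(np.arctan2(*(q[0][0]-q[1][0])[:2])))
    for z in(.09,.1):
      for c,k in((T,0),(S,1)):
        e=[plane(c,*a[k],z) for a in A];print(z,k,e,np.degrees(np.arctan2(*(e[0]-e[1])[:2])))
# toolbox side lines
im=cv2.cvtColor(T["color"],cv2.COLOR_RGB2HSV);v=np.where(im[...,1]<70,1,0)
le=[];ri=[]
for y in range(142,236,2):
    row=v[y,235:335];xs=np.where(row)[0]+235
    le.append(plane(T,xs.min()-.5,y,.125)[:2]);ri.append(plane(T,xs.max()+.5,y,.125)[:2])
for e in(le,ri):
    d=cv2.fitLine(np.array(e,np.float32),cv2.DIST_HUBER,0,.001,.001).ravel();s=np.sign(d[0])
    print("side",d,"ang",np.degrees(np.arctan2(d[1]*s,d[0]*s)),"y@.4,.58,.75",[d[3]+(x-d[2])*d[1]/d[0] for x in(.4,.58,.75)])
fa=[]
for x in range(270,316,3):
    col=v[120:160,x];fa.append(plane(T,x,120+np.where(col)[0].min()-.5,.125)[:2])
print("far",np.array(fa)[::4])
E
```

```text
handle [0.5731 0.003  0.1358] 0.014917370339832233 [ 0.574  -0.0025  0.155 ] [0.573  0.0183 0.155 ]
large (array([0.6074, 0.3365, 0.0984]), np.float64(0.003717329934395859)) (array([0.6171, 0.2409, 0.0963]), np.float64(0.0018249071202053144)) -5.7517190272942145
0.09 0 [array([0.6109, 0.3375, 0.09  ]), array([0.6194, 0.2415, 0.09  ])] -5.04187370489954
0.09 1 [array([0.6043, 0.3361, 0.09  ]), array([0.6151, 0.2397, 0.09  ])] -6.414067463945102
0.1 0 [array([0.6084, 0.3348, 0.1   ]), array([0.6168, 0.2396, 0.1   ])] -5.041873704899578
0.1 1 [array([0.6065, 0.3382, 0.1   ]), array([0.6172, 0.2427, 0.1   ])] -6.414067463945122
small (array([ 0.5829, -0.2338,  0.086 ]), np.float64(0.006370961993726817)) (array([ 0.6005, -0.3075,  0.0856]), np.float64(0.006029589732131297)) -13.453603766921985
0.09 0 [array([ 0.5844, -0.2354,  0.09  ]), array([ 0.6018, -0.3087,  0.09  ])] -13.342048706138291
0.09 1 [array([ 0.5817, -0.2285,  0.09  ]), array([ 0.5995, -0.3017,  0.09  ])] -13.647716288604876
0.1 0 [array([ 0.582 , -0.2339,  0.1   ]), array([ 0.5993, -0.3067,  0.1   ])] -13.342048706138259
0.1 1 [array([ 0.5841, -0.2216,  0.1   ]), array([ 0.6017, -0.2942,  0.1   ])] -13.647716288604927
side [ 0.9986 -0.053   0.5754  0.1017] ang -3.035283 y@.4,.58,.75 [np.float32(0.110986926), np.float32(0.101442374), np.float32(0.09242807)]
side [ 0.9987 -0.0517  0.5977 -0.0879] ang -2.9634333 y@.4,.58,.75 [np.float32(-0.07768745), np.float32(-0.08700566), np.float32(-0.0958062)]
far [[ 0.7575  0.0753]
 [ 0.7557  0.0366]
 [ 0.754  -0.002 ]
 [ 0.7523 -0.0405]]
```

```bash
cat > plan.py <<'E'
import sys
from h import *
# usage: plan.py x y z closing_deg nrows : prints rows in tool axes to reach it from measured pose
def yaw():
    w,x,y,z=r.get_obs()["orientation"];return np.degrees(np.arctan2(1-2*(x*x+z*z),2*(x*y-w*z)))
if __name__=="__main__":
    x,y,z,th,n=map(float,sys.argv[1:]);n=int(n)
    p=r.get_obs()["tcp_pos"];a=yaw();d=np.array([x,y,z])-p
    da=(th-a+90)%180-90; print("pos",p.round(4),"yaw %.1f turn %.1f"%(a,da))
    R=-da/4/n;rows=[]
    for i in range(n):
        b=np.radians(a-4*R*i);ty=np.array([np.cos(b),np.sin(b),0]);tx=np.array([-np.sin(b),np.cos(b),0])
        v=d/n/.03;rows.append([round(float(k),2) for k in(v@tx,v@ty,-v[2],R)])
    for i in range(0,n,5):print(rows[i:i+5])
E
python3 - <<'E'
from h import *
import pickle
T=pickle.load(open("top.pkl","rb"))
for n,u,v,z in(("bowl knob",295*.7,190*.7,.09),("bowl bottom edge",297*.7,216*.7,.07),("glass top ctr",491*.7,318*.7,.1),("glass top edge",508*.7,318*.7,.1),("mug",520*.7,228*.7,.09),("mug near edge",515*.7,250*.7,.09)):print(n,plane(T,u,v,z).round(3))
E
python3 plan.py .574 .004 .21 -3 25
```

```text
bowl knob [0.746 0.283 0.09 ]
bowl bottom edge [0.691 0.273 0.07 ]
glass top ctr [ 0.507 -0.189  0.1  ]
glass top edge [ 0.512 -0.226  0.1  ]
mug [ 0.722 -0.234  0.09 ]
mug near edge [ 0.669 -0.228  0.09 ]
pos [ 0.2035 -0.6167  0.2258] yaw -71.7 turn 68.7
[[0.73, -0.63, 0.02, -0.69], [0.76, -0.6, 0.02, -0.69], [0.79, -0.56, 0.02, -0.69], [0.81, -0.52, 0.02, -0.69], [0.84, -0.48, 0.02, -0.69]]
[[0.86, -0.44, 0.02, -0.69], [0.88, -0.4, 0.02, -0.69], [0.9, -0.36, 0.02, -0.69], [0.91, -0.31, 0.02, -0.69], [0.93, -0.27, 0.02, -0.69]]
[[0.94, -0.22, 0.02, -0.69], [0.95, -0.18, 0.02, -0.69], [0.95, -0.13, 0.02, -0.69], [0.96, -0.09, 0.02, -0.69], [0.96, -0.04, 0.02, -0.69]]
[[0.96, 0.01, 0.02, -0.69], [0.96, 0.05, 0.02, -0.69], [0.96, 0.1, 0.02, -0.69], [0.95, 0.14, 0.02, -0.69], [0.94, 0.19, 0.02, -0.69]]
[[0.93, 0.23, 0.02, -0.69], [0.92, 0.28, 0.02, -0.69], [0.91, 0.32, 0.02, -0.69], [0.89, 0.37, 0.02, -0.69], [0.87, 0.41, 0.02, -0.69]]
```

```bash
python3 -m pendant '[[0.73,-0.63,0.02,-0.69],[0.76,-0.6,0.02,-0.69],[0.79,-0.56,0.02,-0.69],[0.81,-0.52,0.02,-0.69],[0.84,-0.48,0.02,-0.69]]' 0.8
python3 plan.py .574 .004 .21 -3 20|head -1
python3 -m pendant '[[0.86,-0.44,0.02,-0.69],[0.88,-0.4,0.02,-0.69],[0.9,-0.36,0.02,-0.69],[0.91,-0.31,0.02,-0.69],[0.93,-0.27,0.02,-0.69]]'
python3 -m pendant '[[0.94,-0.22,0.02,-0.69],[0.95,-0.18,0.02,-0.69],[0.95,-0.13,0.02,-0.69],[0.96,-0.09,0.02,-0.69],[0.96,-0.04,0.02,-0.69]]'
python3 -m pendant '[[0.96,0.01,0.02,-0.69],[0.96,0.05,0.02,-0.69],[0.96,0.1,0.02,-0.69],[0.95,0.14,0.02,-0.69],[0.94,0.19,0.02,-0.69]]'
python3 plan.py .574 .004 .126 -3 10
```

```text
clock: 0.52
tcp_pos: [0.2783, -0.4913, 0.2232]
orientation: [-0.0, 0.961, 0.277, -0.0]
force: [-0.3, -0.2, 0.2]
width: 0.8
gripper_force: 0.0
pos [ 0.2783 -0.4913  0.2232] yaw -57.8 turn 54.8
clock: 0.93
tcp_pos: [0.3524, -0.3668, 0.2205]
orientation: [-0.0, 0.921, 0.391, -0.0]
force: [-0.3, 0.7, 0.3]
width: 0.798
gripper_force: 0.0
clock: 1.35
tcp_pos: [0.4262, -0.2427, 0.2175]
orientation: [-0.0, 0.867, 0.498, -0.0]
force: [-0.1, -0.3, -0.2]
width: 0.802
gripper_force: 0.0
clock: 1.77
tcp_pos: [0.4997, -0.1188, 0.2145]
orientation: [-0.0, 0.801, 0.599, -0.0]
force: [0.4, -0.2, 0.1]
width: 0.799
gripper_force: 0.0
pos [ 0.4997 -0.1188  0.2145] yaw -16.4 turn 13.4
[[0.46, 0.12, 0.29, -0.34], [0.46, 0.13, 0.29, -0.34], [0.46, 0.14, 0.29, -0.34], [0.45, 0.15, 0.29, -0.34], [0.45, 0.16, 0.29, -0.34]]
[[0.45, 0.18, 0.29, -0.34], [0.44, 0.19, 0.29, -0.34], [0.44, 0.2, 0.29, -0.34], [0.43, 0.21, 0.29, -0.34], [0.43, 0.22, 0.29, -0.34]]
```

```bash
python3 -m pendant '[[0.92,0.24,0,-0.68],[0.91,0.26,0,-0.68],[0.9,0.3,0,-0.68],[0.89,0.35,0,-0.68],[0.87,0.4,0,-0.68]]'
python3 plan.py .574 .004 .126 -3 5
```

```text
clock: 2.18
tcp_pos: [0.5714, 0.0045, 0.2143]
orientation: [-0.0, 0.724, 0.69, -0.0]
force: [-0.4, -0.6, -0.3]
width: 0.795
gripper_force: 0.0
pos [0.5714 0.0045 0.2143] yaw -2.8 turn -0.2
[[-0.0, 0.02, 0.59, 0.01], [-0.0, 0.02, 0.59, 0.01], [-0.0, 0.02, 0.59, 0.01], [-0.0, 0.02, 0.59, 0.01], [-0.0, 0.02, 0.59, 0.01]]
```

```bash
python3 -m pendant '[[0,0.02,0.59,0],[0,0.02,0.59,0],[0,0.02,0.59,0],[0,0.02,0.59,0],[0,0.02,0.59,0]]'
python3 -m pendant '[[0,0,0,0],[0,0,0,0],[0,0,0,0],[0,0,0,0],[0,0,0,0]]' 0 10
python3 -m pendant '[[0,0,0,0],[0,0,0,0],[0,0,0,0],[0,0,0,0],[0,0,0,0]]'
```

```text
clock: 2.6
tcp_pos: [0.5738, 0.0033, 0.125]
orientation: [-0.0, 0.725, 0.689, -0.0]
force: [-0.2, -0.5, 0.2]
width: 0.798
gripper_force: 0.0
clock: 3.02
tcp_pos: [0.575, 0.0034, 0.1274]
orientation: [0.001, 0.725, 0.689, 0.001]
force: [-0.5, 0.4, -0.2]
width: 0.491
gripper_force: 0.0
clock: 3.43
tcp_pos: [0.574, 0.0033, 0.1263]
orientation: [-0.0, 0.725, 0.689, -0.0]
force: [0.3, -0.2, 2.1]
width: 0.132
gripper_force: 10.1
```

```bash
python3 -m pendant '[[0,0.4,0,0],[0,0.4,0,0],[0,0.4,0,0],[0,0.4,0,0],[0,0.4,0,0]]' 0 20
python3 -m pendant '[[0,0.1,0,0],[0,0.1,0,0],[0,0.05,0,0],[0,0.05,0,0],[0,0.03,0,0]]'
```

```text
clock: 3.85
tcp_pos: [0.6341, 0.0, 0.1263]
orientation: [-0.0, 0.725, 0.689, -0.001]
force: [-2.3, -0.2, 3.8]
width: 0.129
gripper_force: 20.0
clock: 4.27
tcp_pos: [0.6422, -0.0004, 0.1263]
orientation: [-0.001, 0.725, 0.689, -0.002]
force: [-8.6, -1.8, 9.1]
width: 0.128
gripper_force: 20.0
```

```bash
python3 -m pendant '[[0,0.1,0,0],[0,0,0,0],[0,0,0,0],[0,0,0,0],[0,0,0,0]]' 0 20
python3 -m pendant '[[0,0,0,0],[0,0,0,0],[0,0,-0.5,0],[0,0,-1,0],[0,0,-1,0]]' 0.75
python3 plan.py .622 .285 .2 5.7 10
```

```text
clock: 4.68
tcp_pos: [0.6421, -0.0004, 0.1262]
orientation: [-0.002, 0.725, 0.689, -0.004]
force: [-16.0, -1.8, 13.4]
width: 0.126
gripper_force: 20.0
clock: 5.1
tcp_pos: [0.6464, -0.0002, 0.2018]
orientation: [-0.001, 0.725, 0.689, -0.0]
force: [0.6, 0.4, -0.3]
width: 0.446
gripper_force: 0.0
pos [ 6.464e-01 -2.000e-04  2.018e-01] yaw -2.9 turn 8.6
[[0.95, -0.13, 0.01, -0.22], [0.95, -0.12, 0.01, -0.22], [0.95, -0.1, 0.01, -0.22], [0.95, -0.09, 0.01, -0.22], [0.95, -0.07, 0.01, -0.22]]
[[0.95, -0.06, 0.01, -0.22], [0.95, -0.04, 0.01, -0.22], [0.95, -0.03, 0.01, -0.22], [0.95, -0.02, 0.01, -0.22], [0.95, -0.0, 0.01, -0.22]]
```

```bash
python3 -m pendant '[[0.95,-0.13,0,-0.22],[0.95,-0.12,0,-0.22],[0.95,-0.1,0,-0.22],[0.95,-0.09,0,-0.22],[0.95,-0.07,0,-0.22]]' 0.75
python3 -m pendant '[[0.95,-0.06,0,-0.22],[0.95,-0.04,0,-0.22],[0.95,-0.03,0,-0.22],[0.95,-0.02,0,-0.22],[0.95,0,0,-0.22]]'
python3 plan.py .622 .285 .13 5.7 5
python3 - <<'E'
from h import *
a=[]
for n,o in(("top",(150,120)),("scene",(250,270))):
    c=cam(n)["color"][o[1]:o[1]+90,o[0]:o[0]+120,::-1];a.append(cv2.resize(c,(400,300),interpolation=cv2.INTER_CUBIC))
cv2.imwrite("pics/g1.png",cv2.convertScaleAbs(np.hstack(a),alpha=1.6))
E
```

```text
clock: 5.52
tcp_pos: [0.635, 0.144, 0.2027]
orientation: [0.0, 0.698, 0.716, 0.001]
force: [1.0, 0.3, -0.3]
width: 0.74
gripper_force: 0.0
clock: 5.93
tcp_pos: [0.6223, 0.2863, 0.2025]
orientation: [0.0, 0.67, 0.743, 0.001]
force: [0.0, 0.0, 0.0]
width: 0.747
gripper_force: 0.0
pos [0.6223 0.2863 0.2025] yaw 5.9 turn -0.2
[[-0.01, -0.0, 0.48, 0.01], [-0.01, -0.0, 0.48, 0.01], [-0.01, -0.0, 0.48, 0.01], [-0.01, -0.0, 0.48, 0.01], [-0.01, -0.0, 0.48, 0.01]]
```

View pics/g1.png

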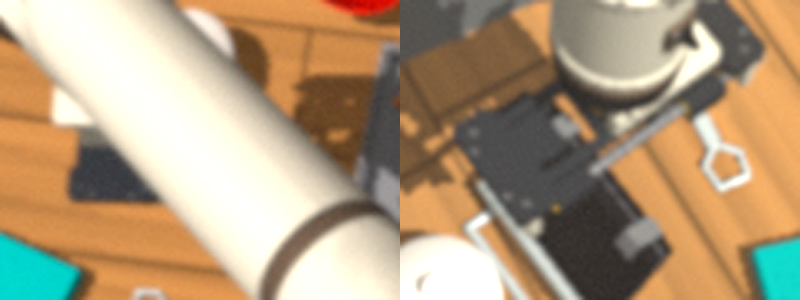

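The hand is over the larger case: in the scene half, the latches at (570,125) and (640,240) lie on either side of the fingers. Now I'll descend.

```bash
python3 -m pendant '[[0,0,0.6,0],[0,0,0.6,0],[0,0,0.6,0],[0,0,0.6,0],[0,0,0.5,0]]'
python3 -m pendant '[[0,0,0.4,0],[0,0,0.3,0],[0,0,0.3,0],[0,0,0.2,0],[0,0,0.2,0]]'
python3 -m pendant '[[0,0,0,0],[0,0,0,0],[0,0,0,0],[0,0,0,0],[0,0,0,0]]' 0 6
python3 -m pendant '[[0,0,0,0],[0,0,0,0],[0,0,0,0],[0,0,0,0],[0,0,0,0]]'
```

```text
clock: 6.45
tcp_pos: [0.6226, 0.2839, 0.1138]
orientation: [0.0, 0.67, 0.742, 0.0]
force: [-0.1, 0.2, -0.6]
width: 0.754
gripper_force: 0.0
clock: 6.87
tcp_pos: [0.6224, 0.2846, 0.0721]
orientation: [0.0, 0.67, 0.742, 0.0]
force: [0.2, -0.1, -1.1]
width: 0.752
gripper_force: 0.0
clock: 7.28
tcp_pos: [0.6204, 0.2847, 0.0729]
orientation: [-0.001, 0.67, 0.743, -0.001]
force: [-5.8, -1.8, 4.9]
width: 0.476
gripper_force: 5.8
clock: 7.7
tcp_pos: [0.6205, 0.2847, 0.073]
orientation: [-0.0, 0.67, 0.743, -0.001]
force: [-4.6, -2.2, 4.7]
width: 0.478
gripper_force: 5.7
```

```bash
python3 -m pendant '[[0,0,-0.1,0],[0,0,-0.1,0],[0,0,-0.15,0],[0,0,-0.15,0],[0,0,-0.2,0]]' 0 15
python3 -m pendant '[[0,0,-0.2,0],[0,0,-0.2,0],[0,0,-0.3,0],[0,0,-0.3,0],[0,0,-0.3,0]]' 0 20
```

```text
clock: 8.12
tcp_pos: [0.6232, 0.2837, 0.0933]
orientation: [0.001, 0.67, 0.742, 0.0]
force: [4.0, 0.6, -4.4]
width: 0.381
gripper_force: 13.5
clock: 8.53
tcp_pos: [0.6212, 0.2846, 0.1331]
orientation: [-0.0, 0.67, 0.743, -0.001]
force: [-1.0, -0.8, -4.8]
width: 0.285
gripper_force: 20.0
```

```bash
python3 -m pendant '[[0,0,-0.7,0],[0,0,-0.9,0],[0,0,-0.9,0],[0,0,-0.9,0],[0,0,-0.8,0]]' 0 30
python3 plan.py .4522 .0139 .255 -3 15
```

```text
clock: 8.95
tcp_pos: [0.6201, 0.2851, 0.2602]
orientation: [-0.001, 0.669, 0.743, -0.001]
force: [0.8, 1.4, -4.1]
width: 0.279
gripper_force: 30.0
pos [0.6201 0.2851 0.2602] yaw 6.0 turn -9.0
[[-0.56, -0.43, 0.01, 0.15], [-0.57, -0.43, 0.01, 0.15], [-0.57, -0.42, 0.01, 0.15], [-0.57, -0.42, 0.01, 0.15], [-0.58, -0.41, 0.01, 0.15]]
[[-0.58, -0.4, 0.01, 0.15], [-0.59, -0.4, 0.01, 0.15], [-0.59, -0.39, 0.01, 0.15], [-0.59, -0.39, 0.01, 0.15], [-0.6, -0.38, 0.01, 0.15]]
[[-0.6, -0.37, 0.01, 0.15], [-0.61, -0.37, 0.01, 0.15], [-0.61, -0.36, 0.01, 0.15], [-0.61, -0.35, 0.01, 0.15], [-0.62, -0.35, 0.01, 0.15]]
```

```bash
python3 -m pendant '[[-0.56,-0.43,0,0.15],[-0.57,-0.43,0,0.15],[-0.57,-0.42,0,0.15],[-0.57,-0.42,0,0.15],[-0.58,-0.41,0,0.15]]'
python3 -m pendant '[[-0.58,-0.4,0,0.15],[-0.59,-0.4,0,0.15],[-0.59,-0.39,0,0.15],[-0.59,-0.39,0,0.15],[-0.6,-0.38,0,0.15]]'
python3 -m pendant '[[-0.6,-0.37,0,0.15],[-0.61,-0.37,0,0.15],[-0.61,-0.36,0,0.15],[-0.61,-0.35,0,0.15],[-0.62,-0.35,0,0.15]]'
python3 plan.py .4522 .0139 .255 -3 5
python3 - <<'E'
from h import *
import pickle
a=[]
for n in("top","scene"):
    c=cam(n);pickle.dump(c,open(n+"1.pkl","wb"));p=proj(c,r.get_obs()["tcp_pos"]);o=(p-[60,45]).astype(int);print(n,p,o)
    c=c["color"][o[1]:o[1]+90,o[0]:o[0]+120,::-1];a.append(cv2.resize(c,(400,300),interpolation=cv2.INTER_CUBIC))
cv2.imwrite("pics/g2.png",cv2.convertScaleAbs(np.hstack(a),alpha=2))
E
```

```text
clock: 9.37
tcp_pos: [0.5632, 0.1938, 0.2582]
orientation: [-0.001, 0.689, 0.725, -0.001]
force: [-0.2, 0.5, -4.2]
width: 0.278
gripper_force: 30.0
clock: 9.78
tcp_pos: [0.507, 0.1038, 0.2581]
orientation: [-0.001, 0.708, 0.707, -0.001]
force: [0.4, -1.0, -4.2]
width: 0.284
gripper_force: 30.0
clock: 10.2
tcp_pos: [0.4511, 0.0141, 0.2581]
orientation: [-0.001, 0.726, 0.688, -0.001]
force: [0.1, -0.1, -3.8]
width: 0.282
gripper_force: 30.0
pos [0.4511 0.0141 0.2581] yaw -3.1 turn 0.1
[[-0.0, 0.01, 0.02, -0.0], [-0.0, 0.01, 0.02, -0.0], [-0.0, 0.01, 0.02, -0.0], [-0.0, 0.01, 0.02, -0.0], [-0.0, 0.01, 0.02, -0.0]]
top [277.07135846 224.55391337] [217 179]
scene [310.44006399 175.26061658] [250 130]
```

View pics/g2.png

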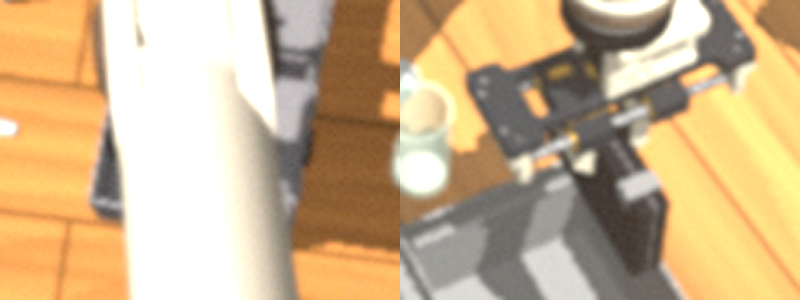

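In the picture the larger case hangs upright between the fingers. Its lower +y corner is at crop (640,272), which is scene px (322,211.6).

```bash
python3 - <<'E'
from h import *
import pickle
S=pickle.load(open("scene1.pkl","rb"))
a=np.radians(-3.05);e=np.array([np.cos(a),np.sin(a),0]);f=np.array([-e[1],e[0],0]);p=np.array([.4511,.0141,.2581])
for nm,u,v,off in(("bot+x",640,272,.013),("bot-x",662,266,-.013),("top-x",666,201,-.013),("top+x",638,208,.013)):
    o,d=ray(S,250+(u-400)/3.333,130+v/3.333);s=((p+off*e-o)@e)/(d@e);q=o+d*s;print(nm,"along y from tcp",(q-p)@f,"z",q[2],q[2]-p[2])
E
```

```text
bot+x along y from tcp 0.08457083623011617 z 0.22824344101945493 -0.029856558980545067
bot-x along y from tcp 0.07473441449552588 z 0.20221431151704672 -0.05588568848295328
top-x along y from tcp 0.06731043907373545 z 0.28002337679205835 0.021923376792058358
top+x along y from tcp 0.07178731653287554 z 0.2953624984019916 0.037262498401991584
```

```bash
python3 - <<'E'
from h import *
import pickle
S=pickle.load(open("scene1.pkl","rb"));g=S["color"].max(2).astype(int)
a=np.radians(-3.05);e=np.array([np.cos(a),np.sin(a),0]);f=np.array([-e[1],e[0],0]);p=np.array([.4511,.0141,.2581])
print("cols 304..334 step2");
for v in range(180,222,2):print(v,*["%3d"%g[v,u] for u in range(304,336,2)])
for y in(.03,.05,.07):
  for z in(-.06,-.055,-.045):
    print(y,z,proj(S,p+.013*e+y*f+[0,0,z]).round(1),end=" ")
E
```

```text
cols 304..334 step2
180 121 124  67  33  36  43  45  60  54  55 110 152 159 160 162 159
182  48  64  44  32  34  40  44  61  88 100 109 130 158 160 161 161
184  31  31  31  34  35  44  84 102 112 112 111 113 143 159 161 161
186  38  35  36  35  33  44  86 110 112 112 106  90 109 155 159 160
188  45  33  34  35  34  38  63 102 102  86  70  50  63 134 160 160
190  52  36  34  33  32  34  48  65  56  46  57  61  43 100 155 158
192  56  48  33  33  35  34  41  43  39  42  46  60  44  95 156 160
194  56  52  41  34  35  36  35  35  37  39  41  47  42 111 157 160
196  55  54  48  35  33  34  35  35  34  38  42  47  45 120 157 160
198  58  54  51  44  34  33  34  34  34  39  44  49  53 123 151 157
200  60  56  53  51  41  32  33  34  37  37  43  48  61 131 148 153
202  62  58  56  53  47  36  35  34  36  40  45  44  69 136 146 149
204  63  62  57  54  53  44  35  35  35  39  47  42  75 134 144 147
206  61  62  61  57  53  48  38  36  37  38  49  41  85 134 140 145
208  63  61  63  61  56  54  45  35  37  39  46  42  90 129 136 140
210  71  61  62  62  57  53  51  39  38  41  48  48  87 121 131 137
212  96  66  62  62  60  55  53  50  44  49  55  56  62 101 126 133
214 110  81  62  63  62  59  54  54  57  54  55  56  56  73 118 129
216 111  98  69  63  62  62  57  53  54  55  54  54  55  56  95 125
218 111 110  89  62  63  63  60  54  55  56  54  55  54  57  66 111
220 111 110  99  68  61  62  63  60  56  55  55  56  57  56  57  79
0.03 -0.06 [310.5 200.8] 0.03 -0.055 [310.6 199.7] 0.03 -0.045 [310.8 197.6] 0.05 -0.06 [314.4 207. ] 0.05 -0.055 [314.5 205.9] 0.05 -0.045 [314.7 203.8] 0.07 -0.06 [318.2 213.2] 0.07 -0.055 [318.4 212.2] 0.07 -0.045 [318.7 210.1]
```

The case hangs about 52 mm below the TCP, offset +5 mm along y. Held that deep, the gripper body would touch the end wall, so I'll regrip higher on a free spot of the table.

```bash
python3 plan.py .40 -.27 .2 -3 10
```

```text
pos [0.4499 0.0111 0.2576] yaw -3.3 turn 0.3
[[-0.95, -0.11, 0.19, -0.01], [-0.94, -0.11, 0.19, -0.01], [-0.94, -0.11, 0.19, -0.01], [-0.94, -0.11, 0.19, -0.01], [-0.94, -0.11, 0.19, -0.01]]
[[-0.94, -0.11, 0.19, -0.01], [-0.94, -0.11, 0.19, -0.01], [-0.94, -0.12, 0.19, -0.01], [-0.94, -0.12, 0.19, -0.01], [-0.94, -0.12, 0.19, -0.01]]
```

```bash
python3 -m pendant '[[-0.95,-0.11,0,0],[-0.95,-0.11,0,0],[-0.95,-0.11,0,0],[-0.95,-0.11,0,0],[-0.95,-0.11,0,0]]'
python3 -m pendant '[[-0.95,-0.11,0,0],[-0.95,-0.11,0,0],[-0.95,-0.11,0.1,0],[-0.95,-0.11,0.3,0],[-0.95,-0.11,0.5,0]]'
python3 -m pendant '[[0,0,0.8,0],[0,0,0.8,0],[0,0,0.8,0],[0,0,0.8,0],[0,0,0.8,0]]'
python3 -m pendant '[[0,0,0.6,0],[0,0,0.4,0],[0,0,0.2,0],[0,0,0.1,0],[0,0,0,0]]'
```

```text
clock: 10.72
tcp_pos: [0.4284, -0.127, 0.2584]
orientation: [-0.001, 0.725, 0.688, -0.0]
force: [1.6, -0.3, -4.1]
width: 0.284
gripper_force: 30.0
clock: 11.13
tcp_pos: [0.4059, -0.269, 0.2324]
orientation: [0.001, 0.726, 0.688, 0.0]
force: [1.2, -0.4, -4.3]
width: 0.277
gripper_force: 30.0
clock: 11.55
tcp_pos: [0.4053, -0.2673, 0.1104]
orientation: [-0.001, 0.726, 0.688, 0.0]
force: [-0.5, -1.1, -4.4]
width: 0.284
gripper_force: 30.0
clock: 11.97
tcp_pos: [0.4055, -0.2687, 0.0724]
orientation: [-0.0, 0.726, 0.688, 0.0]
force: [0.7, 0.3, -4.0]
width: 0.28
gripper_force: 30.0
```

```bash
python3 -m pendant '[[0,0,0.1,0],[0,0,0.1,0],[0,0,0.1,0],[0,0,0.05,0],[0,0,0.05,0]]'
python3 -m pendant '[[0,0,0.05,0],[0,0,0.05,0],[0,0,0.05,0],[0,0,0.05,0],[0,0,0.05,0]]'
```

```text
clock: 12.38
tcp_pos: [0.4053, -0.2692, 0.0612]
orientation: [0.0, 0.726, 0.687, -0.0]
force: [-7.1, 5.1, 26.7]
width: 0.282
gripper_force: 30.0
clock: 12.8
tcp_pos: [0.4054, -0.2706, 0.0571]
orientation: [0.001, 0.726, 0.687, -0.003]
force: [-14.7, 4.0, 48.0]
width: 0.28
gripper_force: 30.1
```

```bash
python3 -m pendant '[[0,0,-0.1,0],[0,0,-0.05,0],[0,0,0,0],[0,0,0,0],[0,0,0,0]]' 0.42
python3 -m pendant '[[0,0,0,0],[0,0,0,0],[0,0,0,0],[0,0,0,0],[0,0,0,0]]'
python3 plan.py .4055 -.27 .066 -3 5; python3 -c "from h import *;print(r.get_obs()['force'])"
```

```text
clock: 13.22
tcp_pos: [0.4052, -0.2691, 0.0571]
orientation: [-0.0, 0.726, 0.687, 0.0]
force: [-0.2, -0.4, 0.3]
width: 0.422
gripper_force: 0.0
clock: 13.63
tcp_pos: [0.4051, -0.269, 0.0571]
orientation: [-0.0, 0.726, 0.688, 0.0]
force: [0.6, 0.4, -0.3]
width: 0.422
gripper_force: 0.0
pos [ 0.4051 -0.269   0.0571] yaw -3.1 turn 0.1
[[-0.01, 0.0, -0.06, -0.01], [-0.01, 0.0, -0.06, -0.01], [-0.01, 0.0, -0.06, -0.01], [-0.01, 0.0, -0.06, -0.01], [-0.01, 0.0, -0.06, -0.01]]
[ 0.5806771   0.37361869 -0.27452555]
```

```bash
python3 -m pendant '[[0,0,-0.1,0],[0,0,-0.1,0],[0,0,-0.1,0],[0,0,0,0],[0,0,0,0]]'
python3 -m pendant '[[0,0,0,0],[0,0,0,0],[0,0,0,0],[0,0,0,0],[0,0,0,0]]' 0 30
python3 -m pendant '[[0,0,-0.3,0],[0,0,-0.8,0],[0,0,-1,0],[0,0,-1,0],[0,0,-1,0]]'
python3 -m pendant '[[0,0,-1,0],[0,0,-0.8,0],[0,0,-0.5,0],[0,0,0,0],[0,0,0,0]]'
python3 - <<'E'
from h import *
import pickle
a=[]
for n in("top","scene"):
    c=cam(n);pickle.dump(c,open(n+"2.pkl","wb"));p=proj(c,r.get_obs()["tcp_pos"]);o=(p-[60,45]).astype(int);print(n,p,o)
    c=c["color"][o[1]:o[1]+90,o[0]:o[0]+120,::-1];a.append(cv2.resize(c,(400,300),interpolation=cv2.INTER_CUBIC))
cv2.imwrite("pics/g3.png",cv2.convertScaleAbs(np.hstack(a),alpha=2))
E
python3 plan.py .452 .0139 .255 -3 10
```

```text
clock: 14.05
tcp_pos: [0.4054, -0.2693, 0.0666]
orientation: [0.0, 0.726, 0.687, 0.0]
force: [-0.2, -0.3, -0.4]
width: 0.422
gripper_force: 0.0
clock: 14.47
tcp_pos: [0.405, -0.2691, 0.0662]
orientation: [-0.0, 0.726, 0.687, -0.0]
force: [0.3, 0.1, 1.0]
width: 0.283
gripper_force: 30.0
clock: 14.88
tcp_pos: [0.4043, -0.2681, 0.1902]
orientation: [-0.001, 0.726, 0.688, 0.0]
force: [0.4, -0.5, -4.3]
width: 0.278
gripper_force: 30.0
clock: 15.3
tcp_pos: [0.4049, -0.2691, 0.2584]
orientation: [0.0, 0.726, 0.687, -0.0]
force: [-0.9, -0.6, -4.4]
width: 0.281
gripper_force: 30.0
top [376.62287048 253.68984632] [316 208]
scene [271.02526731  94.0626922 ] [211  49]
pos [ 0.4038 -0.2685  0.2567] yaw -3.1 turn 0.1
[[0.95, 0.11, 0.01, -0.0], [0.95, 0.11, 0.01, -0.0], [0.95, 0.11, 0.01, -0.0], [0.95, 0.11, 0.01, -0.0], [0.95, 0.11, 0.01, -0.0]]
[[0.95, 0.11, 0.01, -0.0], [0.95, 0.11, 0.01, -0.0], [0.95, 0.11, 0.01, -0.0], [0.95, 0.11, 0.01, -0.0], [0.95, 0.11, 0.01, -0.0]]
```

View pics/g3.png

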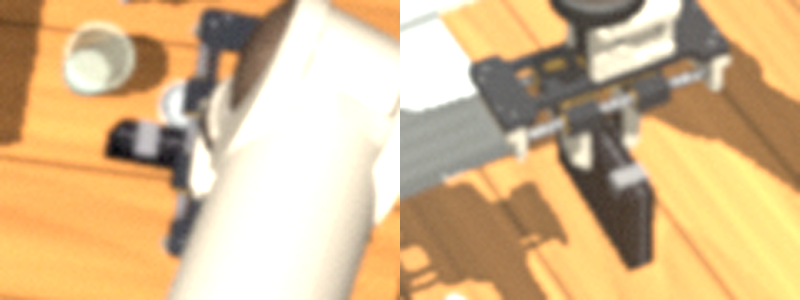

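```bash
python3 - <<'E'
from h import *
import pickle
S=pickle.load(open("scene2.pkl","rb"));T=pickle.load(open("top2.pkl","rb"))
a=np.radians(-3.05);e=np.array([np.cos(a),np.sin(a),0]);f=np.array([-e[1],e[0],0]);p=np.array([.4048,-.269,.258])
for nm,c,u,v,z in(("bot+x+y",S,280.6,128.5,.192),("bot-x+y",S,211+252/3.333,49+258/3.333,.192),("top end -x",T,316+108/3.333,208+158/3.333,.282),("top end +x",T,316+118/3.333,208+123/3.333,.282)):
    q=plane(c,u,v,z)-p;print(nm,"x %.4f y %.4f"%(q@e,q@f))
E
```

```text
bot+x+y x 0.0054 y 0.0713
bot-x+y x -0.0126 y 0.0721
top end -x x -0.0222 y 0.0780
top end +x x 0.0070 y 0.0744
```

```bash
python3 -m pendant '[[0.94,0.11,0,0],[0.94,0.11,0,0],[0.94,0.11,0,0],[0.94,0.11,0,0],[0.94,0.11,0,0]]'
python3 -m pendant '[[0.94,0.11,0,0],[0.94,0.11,0,0],[0.94,0.11,0,0],[0.94,0.11,0,0],[0.94,0.11,0,0]]'
python3 -m pendant '[[0,0,0,0],[0,0,0.2,0],[0,0,0.4,0],[0,0,0.5,0],[0,0,0.5,0]]'
python3 plan.py .4518 .0099 .15 -3 5
```

```text
clock: 15.82
tcp_pos: [0.428, -0.1275, 0.2565]
orientation: [-0.002, 0.726, 0.687, -0.0]
force: [0.5, 0.0, -4.3]
width: 0.279
gripper_force: 30.0
clock: 16.23
tcp_pos: [0.4522, 0.012, 0.2567]
orientation: [-0.001, 0.726, 0.688, -0.001]
force: [0.0, -0.4, -3.7]
width: 0.278
gripper_force: 30.0
clock: 16.65
tcp_pos: [0.4524, 0.009, 0.2079]
orientation: [-0.001, 0.727, 0.687, -0.001]
force: [0.4, 0.0, -4.5]
width: 0.282
gripper_force: 30.0
pos [0.4524 0.009  0.2079] yaw -3.3 turn 0.3
[[0.01, -0.0, 0.39, -0.01], [0.01, -0.0, 0.39, -0.01], [0.01, -0.0, 0.39, -0.01], [0.01, -0.0, 0.39, -0.01], [0.01, -0.0, 0.39, -0.01]]
```

Bottom at about 0.142. I'll lower in force-checked stages.

```bash
python3 -m pendant '[[0,0,0.4,0],[0,0,0.3,0],[0,0,0.3,0],[0,0,0.3,0],[0,0,0.3,0]]'
python3 -m pendant '[[0,0,0.4,0],[0,0,0.4,0],[0,0,0.4,0],[0,0,0.4,0],[0,0,0.3,0]]'
```

```text
clock: 17.07
tcp_pos: [0.4537, 0.0104, 0.1615]
orientation: [0.0, 0.726, 0.687, 0.0]
force: [-0.5, 0.5, -4.2]
width: 0.282
gripper_force: 30.0
clock: 17.48
tcp_pos: [0.453, 0.0107, 0.1037]
orientation: [-0.0, 0.726, 0.688, -0.0]
force: [0.1, -0.1, -4.7]
width: 0.279
gripper_force: 30.0
```

```bash
python3 -m pendant '[[0,0,0.2,0],[0,0,0.2,0],[0,0,0.1,0],[0,0,0.1,0],[0,0,0.1,0]]'
```

```text
clock: 17.9
tcp_pos: [0.4539, 0.0107, 0.0843]
orientation: [0.0, 0.726, 0.687, 0.0]
force: [0.1, 0.1, -5.1]
width: 0.284
gripper_force: 30.0
```

```bash
python3 -m pendant '[[0,0,0.1,0],[0,0,0.08,0],[0,0,0.05,0],[0,0,0.05,0],[0,0,0.03,0]]' - 15
python3 -m pendant '[[0,0,0.02,0],[0,0,0.02,0],[0,0,0.02,0],[0,0,0,0],[0,0,0,0]]'
```

```text
clock: 18.32
tcp_pos: [0.4536, 0.0106, 0.0749]
orientation: [0.0, 0.726, 0.687, 0.0]
force: [0.4, -0.5, -4.2]
width: 0.282
gripper_force: 15.0
clock: 18.73
tcp_pos: [0.4535, 0.0107, 0.0731]
orientation: [0.0, 0.726, 0.687, 0.0]
force: [-0.3, 0.5, -5.3]
width: 0.282
gripper_force: 15.0
```

```bash
python3 -m pendant '[[0,0,0.03,0],[0,0,0.02,0],[0,0,0.02,0],[0,0,0,0],[0,0,0,0]]'
python3 -m pendant '[[0,0,0,0],[0,0,0,0],[0,0,0,0],[0,0,0,0],[0,0,0,0]]'
```

```text
clock: 19.15
tcp_pos: [0.4539, 0.0109, 0.0721]
orientation: [0.001, 0.726, 0.688, -0.0]
force: [-2.5, -0.4, 11.0]
width: 0.286
gripper_force: 15.0
clock: 19.57
tcp_pos: [0.4539, 0.0109, 0.0721]
orientation: [0.001, 0.726, 0.688, -0.0]
force: [-4.0, -0.8, 10.8]
width: 0.278
gripper_force: 15.0
```

```bash
python3 -m pendant '[[0,0,0,0],[0,0,0,0],[0,0,0,0],[0,0,0,0],[0,0,0,0]]' 0.4
python3 -m pendant '[[0,0,-0.2,0],[0,0,-0.4,0],[0,0,-0.8,0],[0,0,-1,0],[0,0,-1,0]]'
python3 -m pendant '[[0,0,-0.9,0],[0,0,-0.5,0],[0,0,0,0],[0,0,0,0],[0,0,0,0]]' 0.75
python3 - <<'E'
from h import *
import pickle
pickle.dump(cam("scene"),open("s3.pkl","wb"))
T=pickle.load(open("top.pkl","rb"));S=pickle.load(open("scene.pkl","rb"))
# small robot-side top edge, both views
for u,v in((355,204.8),(386,203.5),(366,204.5)):print(plane(T,u,v,.0926).round(4))
E
python3 plan.py .599 -.268 .21 13.4 15
```

```text
clock: 19.98
tcp_pos: [0.4536, 0.0107, 0.071]
orientation: [0.0, 0.726, 0.687, 0.0]
force: [-0.5, -0.2, 0.1]
width: 0.399
gripper_force: 0.0
clock: 20.4
tcp_pos: [0.4527, 0.0112, 0.174]
orientation: [-0.001, 0.726, 0.688, -0.0]
force: [1.5, 0.3, 0.3]
width: 0.399
gripper_force: 0.0
clock: 20.82
tcp_pos: [0.4528, 0.0104, 0.2145]
orientation: [-0.0, 0.726, 0.687, -0.0]
force: [-0.1, -1.0, -0.4]
width: 0.709
gripper_force: 0.0
[ 0.5694 -0.2193  0.0926]
[ 0.5862 -0.3157  0.0926]
[ 0.5748 -0.2536  0.0926]
pos [0.4526 0.0105 0.2141] yaw -3.1 turn 16.5
[[-0.6, 0.36, 0.01, -0.28], [-0.61, 0.35, 0.01, -0.28], [-0.61, 0.34, 0.01, -0.28], [-0.62, 0.32, 0.01, -0.28], [-0.63, 0.31, 0.01, -0.28]]
[[-0.63, 0.3, 0.01, -0.28], [-0.64, 0.29, 0.01, -0.28], [-0.64, 0.27, 0.01, -0.28], [-0.65, 0.26, 0.01, -0.28], [-0.65, 0.25, 0.01, -0.28]]
[[-0.66, 0.24, 0.01, -0.28], [-0.66, 0.22, 0.01, -0.28], [-0.67, 0.21, 0.01, -0.28], [-0.67, 0.2, 0.01, -0.28], [-0.67, 0.19, 0.01, -0.28]]
```

```bash
python3 -m pendant '[[-0.6,0.36,0,-0.28],[-0.61,0.35,0,-0.28],[-0.61,0.34,0,-0.28],[-0.62,0.32,0,-0.28],[-0.63,0.31,0,-0.28]]' 0.75
python3 -m pendant '[[-0.63,0.3,0,-0.28],[-0.64,0.29,0,-0.28],[-0.64,0.27,0,-0.28],[-0.65,0.26,0,-0.28],[-0.65,0.25,0,-0.28]]'
python3 -m pendant '[[-0.66,0.24,0,-0.28],[-0.66,0.22,0,-0.28],[-0.64,0.22,0,-0.28],[-0.6,0.2,0,-0.28],[-0.6,0.2,0,-0.28]]'
python3 plan.py .6007 -.261 .124 13.4 5
```

```text
clock: 21.28
tcp_pos: [0.5019, -0.0828, 0.2135]
orientation: [-0.001, 0.691, 0.723, -0.0]
force: [0.3, 0.7, 0.6]
width: 0.749
gripper_force: 0.0
clock: 21.7
tcp_pos: [0.5508, -0.1754, 0.2131]
orientation: [-0.002, 0.655, 0.756, -0.0]
force: [-0.3, 1.1, 0.5]
width: 0.751
gripper_force: 0.0
clock: 22.12
tcp_pos: [0.5996, -0.2628, 0.2127]
orientation: [-0.002, 0.617, 0.787, -0.0]
force: [0.2, 0.4, 0.1]
width: 0.751
gripper_force: 0.0
pos [ 0.5996 -0.2628  0.2127] yaw 13.7 turn -0.3
[[0.01, 0.01, 0.59, 0.02], [0.01, 0.01, 0.59, 0.02], [0.01, 0.01, 0.59, 0.02], [0.01, 0.01, 0.59, 0.02], [0.01, 0.01, 0.59, 0.02]]
```

```bash
python3 -m pendant '[[0,0.02,0.6,0],[0,0.02,0.6,0],[0,0,0.6,0],[0,0,0.6,0],[0,0,0.6,0]]'
python3 -m pendant '[[0,0,0.5,0],[0,0,0.4,0],[0,0,0.3,0],[0,0,0.2,0],[0,0,0.2,0]]'
python3 -m pendant '[[0,0,0.05,0],[0,0,0,0],[0,0,0,0],[0,0,0,0],[0,0,0,0]]' 0 6
python3 -m pendant '[[0,0,0,0],[0,0,0,0],[0,0,0,0],[0,0,0,0],[0,0,0,0]]'
```

```text
clock: 22.53
tcp_pos: [0.6002, -0.2613, 0.1219]
orientation: [-0.002, 0.618, 0.786, -0.0]
force: [-0.4, -0.5, -0.4]
width: 0.752
gripper_force: 0.0
clock: 22.95
tcp_pos: [0.6015, -0.262, 0.0766]
orientation: [0.0, 0.618, 0.786, 0.0]
force: [0.4, -0.4, -0.2]
width: 0.749
gripper_force: 0.0
clock: 23.37
tcp_pos: [0.5999, -0.2632, 0.0763]
orientation: [-0.0, 0.618, 0.786, -0.001]
force: [-4.0, -1.2, 3.5]
width: 0.437
gripper_force: 1.8
clock: 23.78
tcp_pos: [0.6006, -0.2631, 0.0764]
orientation: [0.0, 0.618, 0.786, -0.001]
force: [-4.8, -0.8, 5.1]
width: 0.4
gripper_force: 5.7
```

```bash
python3 -m pendant '[[0,0,-0.1,0],[0,0,-0.1,0],[0,0,-0.15,0],[0,0,-0.15,0],[0,0,-0.2,0]]' 0 15
python3 -m pendant '[[0,0,-0.2,0],[0,0,-0.2,0],[0,0,-0.3,0],[0,0,-0.3,0],[0,0,-0.3,0]]' 0 20
```

```text
clock: 24.2
tcp_pos: [0.6014, -0.2616, 0.0968]
orientation: [-0.0, 0.618, 0.786, 0.0]
force: [1.3, 0.9, -2.2]
width: 0.331
gripper_force: 13.9
clock: 24.62
tcp_pos: [0.6008, -0.2623, 0.1364]
orientation: [-0.0, 0.618, 0.786, -0.0]
force: [0.2, 0.7, -2.2]
width: 0.292
gripper_force: 19.6
```

```bash
python3 -m pendant '[[0,0,-0.6,0],[0,0,-0.8,0],[0,0,-0.8,0],[0,0,-0.6,0],[0,0,-0.4,0]]' 0 30
python3 plan.py .405 -.265 .2 -3 10
```

```text
clock: 25.03
tcp_pos: [0.602, -0.2623, 0.2347]
orientation: [0.001, 0.618, 0.786, 0.0]
force: [0.1, 0.2, -1.8]
width: 0.288
gripper_force: 29.5
pos [ 0.602  -0.2623  0.2347] yaw 13.7 turn -16.7
[[0.15, -0.64, 0.12, 0.42], [0.13, -0.64, 0.12, 0.42], [0.11, -0.65, 0.12, 0.42], [0.09, -0.65, 0.12, 0.42], [0.07, -0.65, 0.12, 0.42]]
[[0.05, -0.65, 0.12, 0.42], [0.03, -0.66, 0.12, 0.42], [0.01, -0.66, 0.12, 0.42], [-0.01, -0.66, 0.12, 0.42], [-0.02, -0.66, 0.12, 0.42]]
```

```bash
python3 -m pendant '[[0.15,-0.64,0,0.42],[0.13,-0.64,0,0.42],[0.11,-0.65,0,0.42],[0.09,-0.65,0,0.42],[0.07,-0.65,0,0.42]]'
python3 -m pendant '[[0.05,-0.65,0,0.42],[0.03,-0.66,0,0.42],[0.01,-0.66,0,0.42],[-0.01,-0.66,0,0.42],[-0.02,-0.66,0,0.42]]'
python3 -m pendant '[[0,0,0.8,0],[0,0,0.8,0],[0,0,0.8,0],[0,0,0.8,0],[0,0,0.8,0]]'
python3 -m pendant '[[0,0,0.5,0],[0,0,0.4,0],[0,0,0.2,0],[0,0,0.1,0],[0,0,0.1,0]]' - 20
```

```text
clock: 25.45
tcp_pos: [0.5013, -0.2631, 0.2314]
orientation: [-0.0, 0.674, 0.738, -0.0]
force: [0.2, -0.7, -2.4]
width: 0.284
gripper_force: 29.5
clock: 25.87
tcp_pos: [0.4026, -0.2645, 0.2315]
orientation: [-0.0, 0.727, 0.687, -0.0]
force: [0.5, -0.8, -1.5]
width: 0.286
gripper_force: 29.5
clock: 26.28
tcp_pos: [0.4037, -0.2649, 0.1108]
orientation: [0.0, 0.726, 0.687, -0.0]
force: [0.1, -0.1, -1.9]
width: 0.279
gripper_force: 29.8
clock: 26.7
tcp_pos: [0.4046, -0.2649, 0.0729]
orientation: [0.0, 0.726, 0.688, 0.0]
force: [0.5, 0.4, -1.9]
width: 0.283
gripper_force: 19.9
```

```bash
python3 -m pendant '[[0,0,0.08,0],[0,0,0.06,0],[0,0,0.06,0],[0,0,0.05,0],[0,0,0.05,0]]'
python3 -m pendant '[[0,0,0,0],[0,0,0,0],[0,0,0,0],[0,0,0,0],[0,0,0,0]]'
```

```text
clock: 27.12
tcp_pos: [0.4042, -0.2649, 0.0637]
orientation: [0.0, 0.726, 0.687, -0.0]
force: [0.1, 0.6, -2.3]
width: 0.278
gripper_force: 19.9
clock: 27.53
tcp_pos: [0.4041, -0.2647, 0.0636]
orientation: [0.0, 0.726, 0.688, 0.0]
force: [0.1, 0.1, -2.2]
width: 0.281
gripper_force: 19.9
```

```bash
python3 -m pendant '[[0,0,0.04,0],[0,0,0.04,0],[0,0,0.03,0],[0,0,0.03,0],[0,0,0,0]]'
```

```text
clock: 27.95
tcp_pos: [0.4039, -0.2646, 0.0591]
orientation: [-0.0, 0.726, 0.688, -0.0]
force: [0.4, -0.4, -1.3]
width: 0.285
gripper_force: 19.9
```

```bash
python3 -m pendant '[[0,0,0.04,0],[0,0,0.03,0],[0,0,0.03,0],[0,0,0.02,0],[0,0,0,0]]'
```

```text
clock: 28.37
tcp_pos: [0.4056, -0.2646, 0.0576]
orientation: [0.001, 0.726, 0.688, -0.0]
force: [-3.3, 3.6, 18.3]
width: 0.278
gripper_force: 20.0
```

```bash
python3 -m pendant '[[0,0,-0.3,0],[0,0,-0.8,0],[0,0,-1,0],[0,0,-1,0],[0,0,-1,0]]' - 30
python3 -m pendant '[[0,0,-1,0],[0,0,-0.8,0],[0,0,-0.5,0],[0,0,0,0],[0,0,0,0]]'
python3 - <<'E'
from h import *
import pickle
a=[]
for n in("top","scene"):
    c=cam(n);pickle.dump(c,open(n+"4.pkl","wb"));p=proj(c,r.get_obs()["tcp_pos"]);o=(p-[60,45]).astype(int);print(n,p,o)
    c=c["color"][o[1]:o[1]+90,o[0]:o[0]+120,::-1];a.append(cv2.resize(c,(400,300),interpolation=cv2.INTER_CUBIC))
c=pickle.load(open("s3.pkl","rb"))["color"][150:240,240:360,::-1]
b=cv2.resize(c,(400,300),interpolation=cv2.INTER_CUBIC)
k=np.vstack([np.hstack(a),np.hstack([b,b*0])])
cv2.imwrite("pics/g4.png",cv2.convertScaleAbs(k,alpha=2))
E
python3 plan.py .530 .0098 .255 -3 10
```

```text
clock: 28.78
tcp_pos: [0.4036, -0.2642, 0.1798]
orientation: [-0.001, 0.726, 0.688, 0.0]
force: [0.5, -0.6, -2.0]
width: 0.28
gripper_force: 30.0
clock: 29.2
tcp_pos: [0.404, -0.2651, 0.248]
orientation: [0.001, 0.726, 0.687, -0.0]
force: [0.7, -0.0, -2.6]
width: 0.275
gripper_force: 30.0
top [374.37782498 254.18640666] [314 209]
scene [272.08237885  97.56670861] [212  52]
pos [ 0.403  -0.2644  0.2464] yaw -3.1 turn 0.1
[[0.94, 0.37, -0.03, -0.0], [0.94, 0.37, -0.03, -0.0], [0.94, 0.37, -0.03, -0.0], [0.94, 0.37, -0.03, -0.0], [0.94, 0.37, -0.03, -0.0]]
[[0.94, 0.37, -0.03, -0.0], [0.94, 0.37, -0.03, -0.0], [0.94, 0.37, -0.03, -0.0], [0.94, 0.37, -0.03, -0.0], [0.93, 0.37, -0.03, -0.0]]
```

View pics/g4.png

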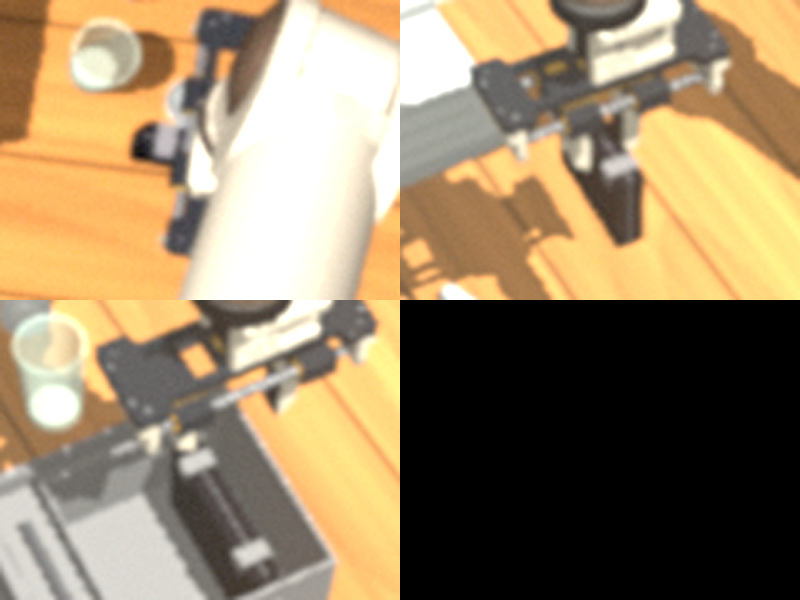

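The larger case stands upright in the end-wall half (lower left panel). The smaller case hangs upright, with its bottom corner at crop (618,243).

```bash
python3 - <<'E'
from h import *
import pickle
S=pickle.load(open("scene4.pkl","rb"));T=pickle.load(open("top4.pkl","rb"))
a=np.radians(-3.05);e=np.array([np.cos(a),np.sin(a),0]);f=np.array([-e[1],e[0],0]);p=np.array([.404,-.2648,.248])
for nm,c,u,v,z in(("bot+x+y",S,277.4,124.9,.19),("bot-x+y",S,212+240/3.333,52+236/3.333,.19),("top end",T,314+134/3.333,209+145/3.333,.27)):
    q=plane(c,u,v,z)-p;print(nm,"x %.4f y %.4f"%(q@e,q@f))
E
```

```text
bot+x+y x 0.0078 y 0.0504
bot-x+y x -0.0118 y 0.0518
top end x -0.0092 y 0.0582
```

```bash
python3 -m pendant '[[0.94,0.37,-0.1,0],[0.94,0.37,-0.1,0],[0.94,0.37,-0.1,0],[0.94,0.37,0,0],[0.94,0.37,0,0]]'
python3 -m pendant '[[0.94,0.37,0,0],[0.94,0.37,0,0],[0.94,0.37,0,0],[0.94,0.37,0,0],[0.93,0.37,0,0]]'
python3 -m pendant '[[0,0,0,0],[0,0,0,0],[0,0,0.3,0],[0,0,0.4,0],[0,0,0.4,0]]'
python3 plan.py .530 .0098 .15 -3 5
```

```text
clock: 29.72
tcp_pos: [0.4666, -0.1255, 0.2553]
orientation: [-0.001, 0.726, 0.687, -0.0]
force: [0.4, 0.6, -2.5]
width: 0.282
gripper_force: 30.0
clock: 30.13
tcp_pos: [0.5296, 0.0119, 0.2547]
orientation: [-0.001, 0.726, 0.688, -0.001]
force: [0.6, -0.6, -2.0]
width: 0.28
gripper_force: 30.0
clock: 30.55
tcp_pos: [0.5295, 0.0087, 0.2218]
orientation: [-0.0, 0.727, 0.687, -0.001]
force: [-1.0, -0.3, -3.0]
width: 0.279
gripper_force: 30.0
pos [0.5295 0.0087 0.2218] yaw -3.3 turn 0.3
[[0.01, 0.0, 0.48, -0.01], [0.01, 0.0, 0.48, -0.01], [0.01, 0.0, 0.48, -0.01], [0.01, 0.0, 0.48, -0.01], [0.01, 0.0, 0.48, -0.01]]
```

```bash
python3 -m pendant '[[0,0,0.4,0],[0,0,0.4,0],[0,0,0.4,0],[0,0,0.4,0],[0,0,0.4,0]]'
python3 -m pendant '[[0,0,0.5,0],[0,0,0.5,0],[0,0,0.4,0],[0,0,0.4,0],[0,0,0.3,0]]'
```

```text
clock: 30.97
tcp_pos: [0.5302, 0.0104, 0.1624]
orientation: [-0.0, 0.726, 0.687, -0.0]
force: [-0.9, 0.1, -2.1]
width: 0.282
gripper_force: 30.0
clock: 31.38
tcp_pos: [0.53, 0.0106, 0.0993]
orientation: [-0.0, 0.726, 0.688, -0.0]
force: [1.2, -0.4, -1.8]
width: 0.28
gripper_force: 30.0
```

```bash
python3 -m pendant '[[0,0,0.2,0],[0,0,0.2,0],[0,0,0.1,0],[0,0,0.1,0],[0,0,0,0]]' - 15
```

```text
clock: 31.8
tcp_pos: [0.5303, 0.0105, 0.0825]
orientation: [-0.0, 0.726, 0.688, -0.0]
force: [-0.1, 0.8, -2.8]
width: 0.277
gripper_force: 15.0
```

```bash
python3 -m pendant '[[0,0,0.15,0],[0,0,0.15,0],[0,0,0.1,0],[0,0,0.05,0],[0,0,0,0]]'
python3 -m pendant '[[0,0,0.04,0],[0,0,0.04,0],[0,0,0.02,0],[0,0,0,0],[0,0,0,0]]'
```

```text
clock: 32.22
tcp_pos: [0.53, 0.0105, 0.0688]
orientation: [-0.0, 0.726, 0.688, -0.0]
force: [-0.5, -0.4, -2.4]
width: 0.283
gripper_force: 15.0
clock: 32.63
tcp_pos: [0.5303, 0.0105, 0.0663]
orientation: [0.0, 0.726, 0.688, 0.0]
force: [0.1, 0.1, -2.7]
width: 0.287
gripper_force: 15.0
```

```bash
python3 -m pendant '[[0,0,0.04,0],[0,0,0.03,0],[0,0,0.02,0],[0,0,0,0],[0,0,0,0]]'
python3 -m pendant '[[0,0,0.02,0],[0,0,0,0],[0,0,0,0],[0,0,0,0],[0,0,0,0]]'
```

```text
clock: 33.05
tcp_pos: [0.5304, 0.0107, 0.0637]
orientation: [0.0, 0.726, 0.688, 0.0]
force: [-1.2, 0.3, 1.0]
width: 0.281
gripper_force: 15.0
clock: 33.47
tcp_pos: [0.5304, 0.0107, 0.0637]
orientation: [0.0, 0.726, 0.688, -0.0]
force: [-2.3, 0.3, 7.5]
width: 0.283
gripper_force: 15.0
```

```bash
python3 -m pendant '[[0,0,0,0],[0,0,0,0],[0,0,0,0],[0,0,0,0],[0,0,0,0]]' 0.4
python3 -m pendant '[[0,0,-0.2,0],[0,0,-0.4,0],[0,0,-0.8,0],[0,0,-1,0],[0,0,-1,0]]'
python3 -m pendant '[[0,0,-0.9,0],[0,0,-0.5,0],[0,0,0,0],[0,0,0,0],[0,0,0,0]]' 0.75
python3 plan.py .6421 -.0004 .2 -3 5
```

```text
clock: 33.88
tcp_pos: [0.5303, 0.0105, 0.0628]
orientation: [-0.0, 0.726, 0.687, 0.0]
force: [-0.3, -0.2, 0.4]
width: 0.401
gripper_force: 0.0
clock: 34.3
tcp_pos: [0.5298, 0.0109, 0.1666]
orientation: [-0.0, 0.726, 0.688, -0.0]
force: [1.3, -0.8, 1.1]
width: 0.4
gripper_force: 0.0
clock: 34.72
tcp_pos: [0.5298, 0.0102, 0.2068]
orientation: [0.0, 0.726, 0.687, -0.0]
force: [0.2, -0.2, -2.2]
width: 0.71
gripper_force: 0.0
pos [0.5298 0.0102 0.2068] yaw -3.1 turn 0.1
[[-0.03, 0.75, 0.05, -0.01], [-0.03, 0.75, 0.05, -0.01], [-0.03, 0.75, 0.05, -0.01], [-0.03, 0.75, 0.05, -0.01], [-0.03, 0.75, 0.05, -0.01]]
```

```bash
python3 -m pendant '[[-0.03,0.75,0,0],[-0.03,0.75,0,0],[-0.03,0.75,0,0],[-0.03,0.75,0,0],[-0.03,0.75,0,0]]' 0.75
python3 -m pendant '[[0,0,0.6,0],[0,0,0.6,0],[0,0,0.6,0],[0,0,0.5,0],[0,0,0.3,0]]'
python3 -m pendant '[[0,0,0,0],[0,0,0,0],[0,0,0,0],[0,0,0,0],[0,0,0,0]]' 0 10
python3 -m pendant '[[0,0,0,0],[0,0,0,0],[0,0,0,0],[0,0,0,0],[0,0,0,0]]' 0 20
python3 - <<'E'
from h import *
c=cam("scene")["color"][:,:,::-1]
cv2.imwrite("pics/g5.png",cv2.convertScaleAbs(cv2.resize(c[130:310,170:410],(800,600),interpolation=cv2.INTER_CUBIC),alpha=1.7))
E
```

```text
clock: 35.13
tcp_pos: [0.6423, -0.0004, 0.205]
orientation: [-0.001, 0.726, 0.688, -0.001]
force: [0.9, 0.8, 0.2]
width: 0.75
gripper_force: 0.0
clock: 35.55
tcp_pos: [0.6404, -0.0002, 0.1255]
orientation: [-0.002, 0.726, 0.688, -0.002]
force: [-0.0, -0.2, 0.2]
width: 0.749
gripper_force: 0.0
clock: 35.97
tcp_pos: [0.6431, -0.0001, 0.1301]
orientation: [0.001, 0.726, 0.687, 0.001]
force: [-0.1, 0.0, -0.0]
width: 0.438
gripper_force: 0.0
clock: 36.38
tcp_pos: [0.6422, -0.0002, 0.1291]
orientation: [-0.0, 0.726, 0.688, -0.0]
force: [-1.6, -0.4, 1.5]
width: 0.13
gripper_force: 20.0
```

View pics/g5.png

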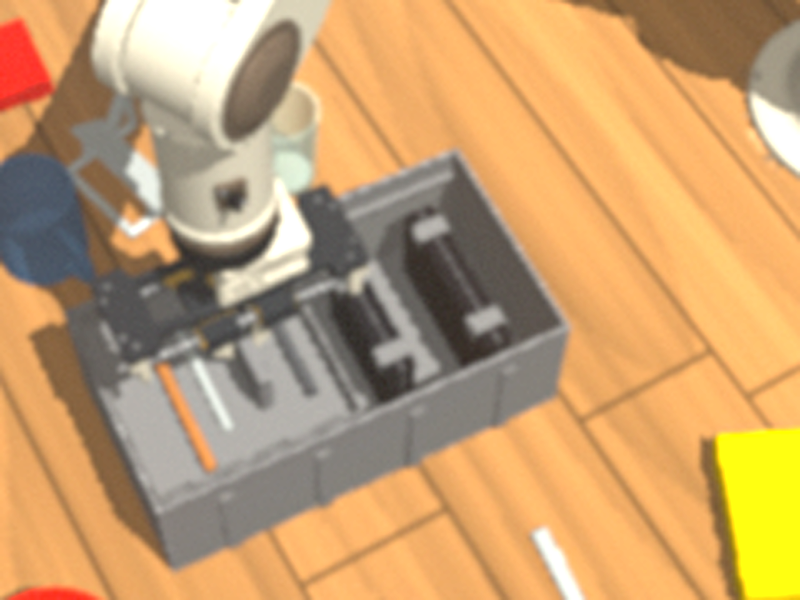

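Both cases stand upright in their halves: larger at (455,290), smaller at (370,345). Nothing else has moved, so I'll shut the tray.

```bash
python3 -m pendant '[[0,-0.3,0,0],[0,-0.4,0,0],[0,-0.5,0,0],[0,-0.5,0,0],[0,-0.5,0,0]]' 0 25
python3 -m pendant '[[0,-0.5,0,0],[0,-0.5,0,0],[0,-0.5,0,0],[0,-0.5,0,0],[0,-0.4,0,0]]'
```

```text
clock: 36.85
tcp_pos: [0.5762, 0.0034, 0.129]
orientation: [0.001, 0.726, 0.687, 0.001]
force: [2.5, -1.2, 0.2]
width: 0.13
gripper_force: 25.0
clock: 37.27
tcp_pos: [0.5037, 0.0073, 0.129]
orientation: [0.001, 0.726, 0.688, 0.0]
force: [2.8, -0.5, -0.7]
width: 0.133
gripper_force: 25.0
```

```bash
python3 -m pendant '[[0,-0.3,0,0],[0,-0.3,0,0],[0,-0.2,0,0],[0,-0.15,0,0],[0,-0.1,0,0]]'
python3 -m pendant '[[0,0,0,0],[0,0,0,0],[0,0,0,0],[0,0,0,0],[0,0,0,0]]'
```

```text
clock: 37.68
tcp_pos: [0.4729, 0.0089, 0.129]
orientation: [0.0, 0.726, 0.687, 0.0]
force: [2.0, -2.0, -2.0]
width: 0.13
gripper_force: 25.0
clock: 38.1
tcp_pos: [0.4731, 0.0089, 0.129]
orientation: [-0.0, 0.726, 0.687, -0.0]
force: [-2.6, -1.6, 5.8]
width: 0.13
gripper_force: 25.0
```

```bash
python3 -m pendant '[[0,-0.05,0,0],[0,-0.03,0,0],[0,-0.03,0,0],[0,0,0,0],[0,0,0,0]]'
```

```text
clock: 38.52
tcp_pos: [0.4725, 0.009, 0.129]
orientation: [0.001, 0.726, 0.687, 0.002]
force: [8.3, -2.7, -7.5]
width: 0.129
gripper_force: 25.0
```

```bash
python3 -m pendant '[[0,-0.03,0,0],[0,-0.03,0,0],[0,0,0,0],[0,0,0,0],[0,0,0,0]]'
```

```text
clock: 38.93
tcp_pos: [0.4724, 0.009, 0.129]
orientation: [0.002, 0.726, 0.687, 0.004]
force: [14.6, -2.7, -16.1]
width: 0.127
gripper_force: 25.0
```

At the stop: travel is 0.170 m. I'll release, retreat and hand in.

```bash
python3 -m pendant '[[0,0,0,0],[0,0,0,0],[0,0,0,0],[0,0,0,0],[0,0,0,0]]' 0.6
python3 -m pendant '[[0,0,-0.4,0],[0,0,-0.8,0],[0,0,-0.8,0],[0,0,-0.6,0],[0,0,-0.3,0]]'
python3 -m pendant '[[0,0,0,0],[0,0,0,0],[0,0,0,0],[0,0,0,0],[0,0,0,0]]'
python3 - <<'E'
from h import *
S=cam("scene");im=S["color"];cv2.imwrite("pics/end.png",im[:,:,::-1])
print("orange", np.mean(np.argwhere((im[200:290,200:330,0]>1.8*im[200:290,200:330,2].astype(int))&(im[200:290,200:330,0]>120)),axis=0)+200)
print(r.job_done())
E
```

```text
clock: 39.35
tcp_pos: [0.4676, 0.0098, 0.1288]
orientation: [-0.0, 0.726, 0.688, -0.0]
force: [0.4, -0.5, 0.8]
width: 0.445
gripper_force: 0.0
clock: 39.77
tcp_pos: [0.4693, 0.0101, 0.2188]
orientation: [0.001, 0.726, 0.688, 0.001]
force: [-0.0, 0.1, 0.1]
width: 0.598
gripper_force: 0.0
clock: 40.18
tcp_pos: [0.4673, 0.0095, 0.215]
orientation: [-0.001, 0.726, 0.688, -0.0]
force: [0.1, 0.2, -0.2]
width: 0.597
gripper_force: 0.0
orange [261.77507756 284.43485005]
the job is handed in; nothing more can be done
None
```

Job handed in at about 40 s: both bit cases were set down upright in their halves of the bay and seen standing before the tray was slid shut to its stop; I saw no bystander moved, though I did not view a picture after shutting.

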